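Raise a router's telescopic antenna and hold it up for a signal test

ROBOT

A 6-joint arm with a two-finger parallel gripper is mounted at the origin on the work surface. World frame = base frame: x ahead of the robot, y to its left, z up, the work surface at z = 0. Lengths are in m, angles in rad, forces in N, time in s.
With the tool pointing down it reaches from about 0.275 to 0.775 m from the base axis. Payload 14.6 kg.
Tool frame: the origin (TCP) lies at the very end of the fingers, on their centre line; the grasp point (between the pads) lies 19 mm behind it; z points along the fingers, y is the line along which they close (so a half turn about z gives the same grasp; the last joint's range is limited). The gripper opens to 85 mm and grips with 20 to 120 N. Pads are 22 mm wide; open, the fingers measure 114 mm over their backs; the gripper's body (76 mm by 85 mm) begins 54 mm behind the grasp point. The pads swing forward as they close: fully open they stand 13 mm farther back than shut.
Start: joints at [-1.302, 0.263, -0.048, 1.259, 0, 1.415], TCP at [0.216, -0.479, 0.231] pointing down, gripper open.
Joint ranges: [-2.65, 2.65], [-0.89, 1.7], [-1.18, 1.37], [-2.13, 2.11], [-1.35, 1.29], [-3.14, 3.14]. Speed limits (rad/s): [1.89, 1.89, 2.57, 2.79, 3.14, 3.14].

INTERFACE

Orientations are given as a unit quaternion [w, x, y, z].
In Python, from rig import robot gives the robot as it stands. Calls block until the motion is done:
- robot.movep(position, orientation): joint-space move of the TCP to a pose.
- robot.servo_line(position, attitude=None, v=0.15): straight line of the TCP; attitude=None keeps the orientation; v is the mean speed in m/s.
- robot.move_j(angles): joint-space move.
- robot.gripper_to(opening, effort=None): finger opening in m; effort is the grip in N (None keeps the last); returns when the fingers have stopped.
- robot.hold(seconds).
- robot.ik(position, orientation): joint angles nearest the present ones, or None.
- robot.get_state(): the state.
- robot.get_image(name): name is "side" or "top"; returns the picture (384x512x3 uint8, red, green, blue); there is no depth.
- robot.get_calibration(name): a dict with "camera_matrix" (3x3 intrinsics, pixels), "rvec" (rotation vector, rad) and "tvec" (3), from world to camera coordinates, as OpenCV has them. Camera axes: x right, y down, z forward; pixel columns grow to the right and rows downward; lengths in m; the calibration is good to about 2 mm. A picture is of the moment at which its call begins. get_calibration takes no time and is no camera call.
A pose or a line that the arm cannot do raises robot.PlanningError and nothing moves.
- robot.sign_off(): hands the job in; it is judged then, once.
The state is a dict: "time": time; "joints": joint angles; "qd": joint speeds; "effort": joint torques, N m; "eef_pos": TCP position; "tcp_rot": TCP orientation; "force": force on the tool from outside, world axes, zero at the start; "wrist_torque": the same for the moment, N m; "gripper_width": finger opening in m; "grip_force": force on a finger pad.
Only numpy, scipy, OpenCV 4.12 (cv2) and the standard library are available. Lean on these libraries where they do the work, as an engineer would, in place of code of your own. Each camera call takes 0.05 s, during which the arm holds its last target. There are 200 camera calls.

TASK

Get the router's telescopic antenna up for a signal test: slide the dust cap all the way off the antenna head along its rails and leave it there, then squeeze the button on the head in flush and, keeping it squeezed, pull the antenna up past its first stop to its second stop, the end of its travel. Finish holding it there fully extended with the button squeezed, because it sinks back if let go; leave the mug, power adapter and screwdriver where they are.

Things in the scene. Friction and masses are not known exactly. Their poses are not given: they have to be found in the camera images.
- router: black router fixed flat on the desk, 150 (x) x 250 (y) x 55 mm high; ports on its +x side, where two antennas lie folded flat out to x 101 mm. Origin: centre of underside; its axes are 'router x, y' below; yaw within 0.8 rad of 0. The telescopic antenna stands upright at x 0, y -55 mm in a round collar 44 mm across, its top 65 mm above the desk.
- cap_fin (a point): middle of the fin (grip) on top of the grey dust cap, 134 mm above the desk. Fin: 14 (router x) x 34 (router y) x 28 mm high, top at 148 mm, standing on the cap's flat top at 120 mm. The cap is a hood 56 (router x) x 47 mm (router y) on two rails; it hides the antenna head, is open below and at its -y side, and slides towards router +y only.
- cap (a joint): slide of the dust cap, m: 0 over the head, 0.09 fully off (end of rail, towards router +y). A detent holds it at 0: about 5 N starts it, then 1 to 2 N; it stays where it is left.
- grip_center (a point): where to grip the antenna's black grip head: a block 30 (router x) x 24 (router y) x 44 mm high, turned with the router, under the cap at the start. The point is on its axis, 27 mm above its underside and 17 mm below its top (94 mm above the desk when stowed); z up.
- button (a joint): squeeze button on the head's router -x face, m: 0 out (5 mm proud), 0.005 flush, at most 0.008. 12 (router y) x 24 mm high, middle 25 mm above the head's underside; spring about 5.5 N at flush. Fingers closing on the head along router x (35 mm across, 30 when flush) press it; a grip along router y does not.
- antenna (a joint): extension of the antenna, m, straight up: 0 stowed, 0.05 first stop, 0.10 second stop (end of travel). With the button out (under 0.0032) a catch bars it from rising at 0.001 and 0.051; with the button in it runs freely past. A spring draws it down with 2 to 4 N: let go, it sinks back (from above 0.065 it is caught there).
- mug: bystander: white mug, 80 mm wide, 90 mm high, near the router's +y end; origin centre of underside
- adapter: bystander: black plug-in power adapter, 75 x 45 x 32 mm with two brass pins, near the router's -y end; origin centre of underside
- screwdriver: bystander: screwdriver 160 mm long lying in front of the router; origin on the desk under its middle

How it is judged:
By the outcome, as a careful person would: the job done as asked, in the order asked, and still so for the second after the job is handed in, while the arm keeps its last pose, push and grip.
It also fails if it takes over 45 s, if anything falls off the work surface, if the arm or the gripper's body presses on something with over 40 N, if the wrist force passes 120 N, or if a joint passes its speed limit or range.

## Working session

There is one attempt and no reset: what is moved stays moved. The work goes in short steps, each a Python script; the robot and the scene stay as the last script left them, time stands still between calls to the robot, and variables do not carry over. Pictures are saved under pics/ and viewed, at most 10 in all, crops included, and the job is handed in when it is done.

```bash
ls; mkdir -p pics
python3 - <<'E'
from rig import robot
import cv2
for n in("top","side"):
    cv2.imwrite(f"pics/{n}0.png",cv2.resize(robot.get_image(n)[:,:,::-1],(800,600),interpolation=cv2.INTER_CUBIC))
    c=robot.get_calibration(n);print(n,c)
print(robot.get_state())
E
```

```text
pics
rig.py
top {'camera_matrix': array([[394.64434531,   0.        , 249.9826928 ],
       [  0.        , 394.64434531, 187.82204669],
       [  0.        ,   0.        ,   1.        ]]), 'rvec': array([ 2.143621  , -2.19978304,  0.04006941]), 'tvec': array([0.08880636, 0.5735416 , 1.03681322])}
side {'camera_matrix': array([[450.82588338,   0.        , 254.71256313],
       [  0.        , 450.82588338, 188.49278933],
       [  0.        ,   0.        ,   1.        ]]), 'rvec': array([ 2.38762912, -0.27065286,  0.12608209]), 'tvec': array([-0.5346286 ,  0.20657701,  0.90338323])}
{'time': 0.1, 'joints': array([-1.30227278e+00,  2.63484671e-01, -4.88401378e-02,  1.25941242e+00,
        7.83240542e-06,  1.41551166e+00]), 'qd': array([ 0.00011747, -0.00030707,  0.00088907,  0.00058338, -0.00231534,
        0.00111528]), 'effort': array([ 4.18125652e-03, -6.38569951e+01,  3.85067439e+01,  9.97958821e-03,
       -1.17222921e-04,  4.39357632e-05]), 'eef_pos': array([ 0.21583955, -0.47832077,  0.23088046]), 'tcp_rot': array([-4.69920531e-04,  9.77632104e-01,  2.10321771e-01, -2.27126177e-05]), 'force': array([ 0.71355418,  0.56571005, -0.49511239]), 'wrist_torque': array([-0.05645594, -0.01408086,  0.0075907 ]), 'grip_force': 0.0, 'gripper_width': 0.08517007586454146}
```

View pics/top0.png

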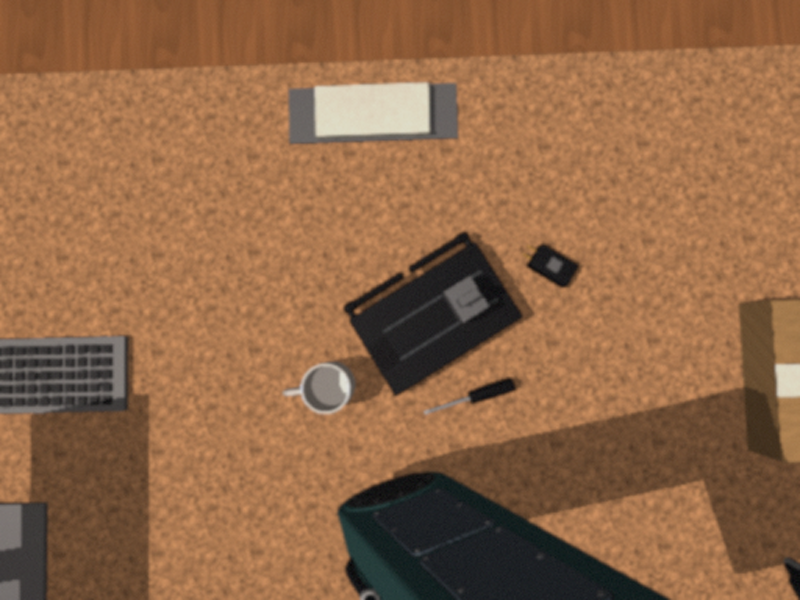

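View pics/side0.png

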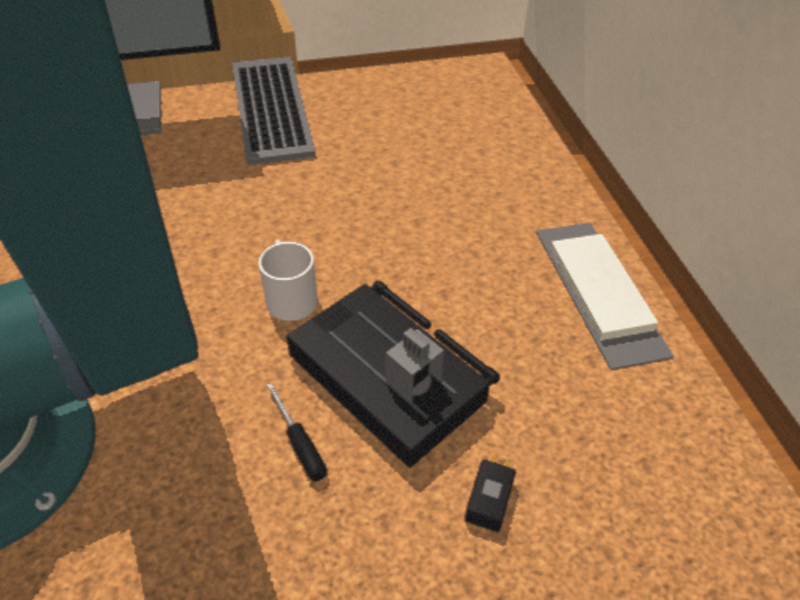

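The top view shows the router at about (435,315), with the cap at (470,297). The mug is at (327,388), the screwdriver at (470,397) and the adapter at (553,265). The side view shows the cap at (415,362). I'll enlarge both to read the corners.

Run:
```python
from rig import robot
import cv2,numpy as np
for n,x,y,w,h,s in(("top",215,145,130,115,5),("side",178,178,145,120,5)):
    im=robot.get_image(n)[y:y+h,x:x+w,::-1]
    im=np.clip(255*(im/255.)**0.6,0,255).astype(np.uint8)
    cv2.imwrite(f"pics/{n}1.png",cv2.resize(im,(w*s,h*s),interpolation=cv2.INTER_CUBIC))
```

```text
(no output)
```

View pics/top1.png

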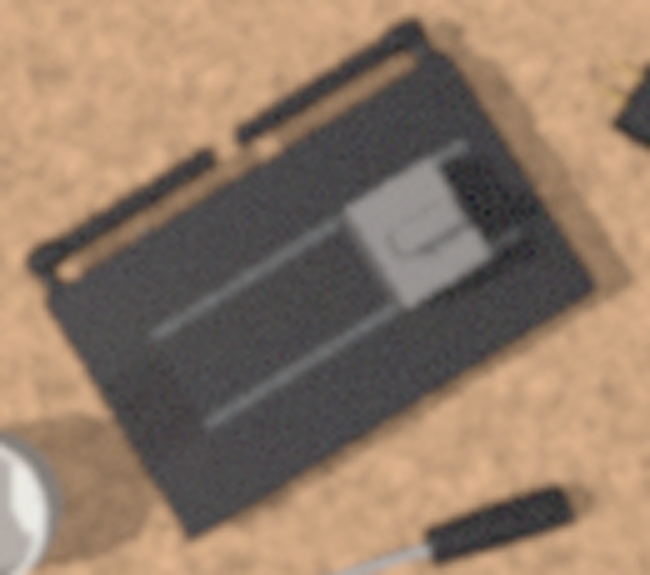

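View pics/side1.png

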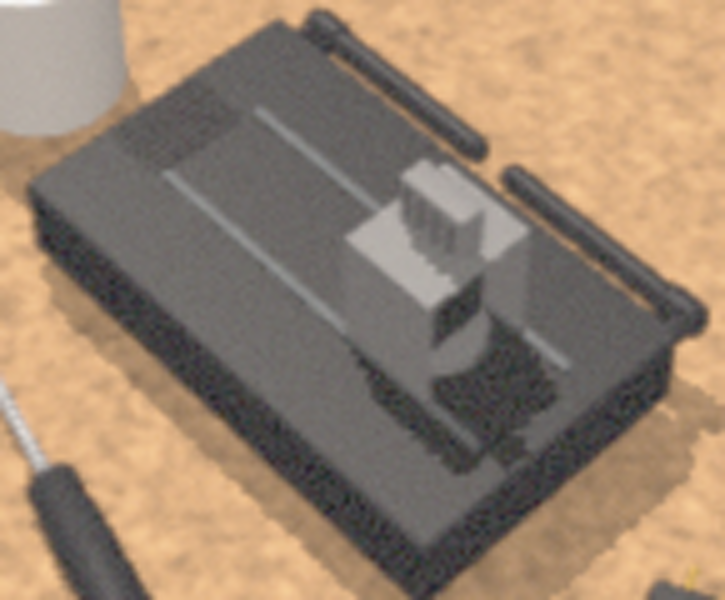

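The top crop shows the router's top corners at (192,537), (597,285), (48,293) and (450,50), and the cap top from (345,208) to (490,250). The side crop shows router corners at (32,188), (425,548), (282,25) and (675,335), plus the cap and fin corners. Next I'll fit the pose.

```bash
cat > fit.py <<'E'
import numpy as np,cv2
from rig import robot
from scipy.optimize import least_squares
# (x,y,z,kind,u,v) kind 0 router,1 cap,2 fin
T=[(-75,125,55,0,192,537),(-75,-125,55,0,597,285),(75,125,55,0,48,293),(75,-125,55,0,450,50),
(28,23.5,120,1,345,208),(-28,23.5,120,1,410,308),(28,-23.5,120,1,440,160),(-28,-23.5,120,1,490,250)]
S=[(-75,125,55,0,32,188),(-75,-125,55,0,425,548),(75,125,55,0,282,25),(75,-125,55,0,675,335),
(-28,23.5,120,1,345,238),(-28,-23.5,120,1,432,305),(28,-23.5,120,1,530,230),
(-7,17,148,2,402,175),(7,17,148,2,430,158),(7,-17,148,2,483,205),(-7,-17,148,2,455,225)]
def res(p):
    x,y,a,c,f=p; out=[]
    for n,L,o in(("top",T,(215,145)),("side",S,(178,178))):
        k=robot.get_calibration(n); A=np.array(L,float)
        q=A[:,:3]/1000; q[:,1]+=np.choose(A[:,3].astype(int),[0,c,f])
        R=np.array([[np.cos(a),-np.sin(a)],[np.sin(a),np.cos(a)]])
        w=q.copy(); w[:,:2]=q[:,:2]@R.T+[x,y]
        u=cv2.projectPoints(w,k["rvec"],k["tvec"],k["camera_matrix"],None)[0][:,0]
        out.append((u-((A[:,4:]+.5)/5-.5+o)))
    return np.vstack(out).ravel()
r=least_squares(res,[.55,0,.5,-.055,-.055],loss="soft_l1")
print(r.x,r.cost);print(res(r.x).reshape(-1,2).round(1).tolist())
E
python3 fit.py
```

```text
[ 0.53184153 -0.00090719  0.52620196 -0.05216863 -0.05322597] 14.833496661271132
[[-0.1, 1.6], [1.8, 0.8], [-1.6, 0.5], [0.1, -1.4], [0.4, 0.1], [-0.3, -0.2], [-2.0, -0.5], [0.3, 1.1], [-1.6, -1.3], [0.3, 1.8], [0.3, -2.7], [2.7, 0.3], [0.0, -0.2], [-0.5, 0.9], [0.5, 0.0], [-0.6, -0.2], [-0.9, -0.6], [1.0, 0.1], [1.4, 0.1]]
```

```bash
cat > h.py <<'E'
import numpy as np
from rig import robot
from scipy.spatial.transform import Rotation as Ro
C=np.array([.53184,-.00091]);a=.5262
ex=np.array([np.cos(a),np.sin(a)]);ey=np.array([-ex[1],ex[0]])
def W(x,y,z): return np.r_[C+ex*x+ey*y,z]
def Q(s=1):
    X=np.r_[s*ey,0];Y=np.r_[s*ex,0]
    q=Ro.from_matrix(np.c_[X,Y,[0,0,-1]]).as_quat(); return q[[3,0,1,2]]
def loc(p): d=p[:2]-C; return np.r_[d@ex,d@ey,p[2]].round(4)
def F(): 
    f=robot.get_state()["force"]; return np.array([f[:2]@ex,f[:2]@ey,f[2]]).round(1)
E
python3 - <<'E'
from h import *
q0=robot.get_state()["joints"]
for s in(1,-1): print(s,robot.ik(W(0,-.098,.128),Q(s)),robot.ik(W(0,-.055,.18),Q(s)))
c=[(abs(np.array(j)-q0).max(),s) for s in(1,-1) if (j:=robot.ik(W(0,-.098,.22),Q(s))) is not None]
s=min(c)[1];print("use",s)
robot.movep(W(0,-.1,.22),Q(s)); robot.gripper_to(0.0,30)
robot.servo_line(W(0,-.1,.128),v=.1)
f0=F();print(f0,loc(robot.get_state()["eef_pos"]))
import cv2
cv2.imwrite("pics/side2.png",cv2.resize(robot.get_image("side")[150:300,170:330,::-1],(640,600),interpolation=cv2.INTER_CUBIC))
print(robot.get_state()["time"])
E
```

```text
1 [-0.28504837  0.41646151 -0.10035798  1.05397684  0.          0.75954796] [-0.23152621  0.34509491 -0.06810432  1.1575971   0.          0.81307011]
-1 [-0.28504837  0.41646151 -0.10035798  1.05397684  0.         -2.38204469] [-0.23152621  0.34509491 -0.06810432  1.1575971   0.         -2.32852254]
use 1
[-0.4 -1.2  0.5] [ 0.0002 -0.1003  0.1286]
4.0167
```

View pics/side2.png

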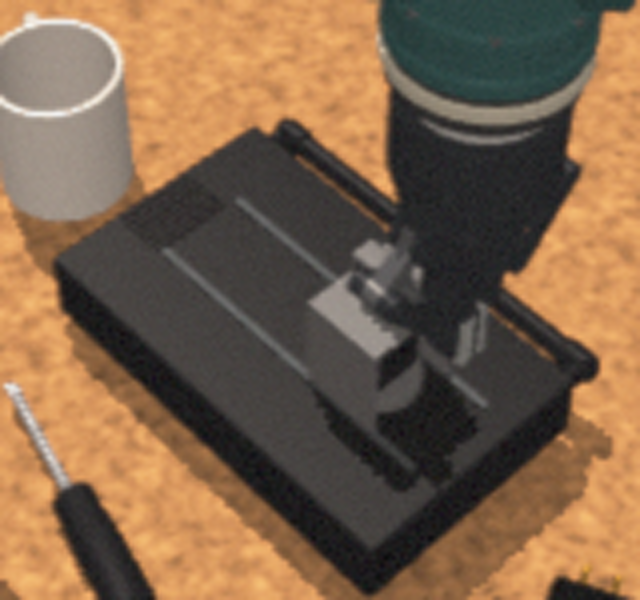

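The closed fingers at (470,330) stand just behind the cap's open end, in line with the fin. Now I'll push.

```bash
cat > p.py <<'E'
from h import *
f0=F()
def step(y,v): 
    robot.servo_line(W(0,y,.128),v=v); f=F()-f0; print(y.__round__(4),loc(robot.get_state()["eef_pos"])[:2],f); return f
y=-.1
for y in (-.08,-.07,-.04,-.01): 
    if abs(step(y,.05)).max()>15: raise SystemExit("stop")
while y<.03:
    y+=.003
    if abs(step(y,.04)).max()>9: break
print(robot.get_state()["time"])
E
python3 p.py
```

```text
-0.08 [ 0.0001 -0.0797] [-1.5 -0.5  0.6]
-0.07 [ 0.     -0.0698] [-0.4 -0.6 -0.2]
-0.04 [ 0.0001 -0.0399] [-0.3 -0.5  0.4]
-0.01 [ 0.0001 -0.0099] [-0.7 -1.2  1.3]
-0.007 [-0.    -0.007] [-1.8 -1.4  0.9]
-0.004 [-0.     -0.0038] [ 0.8 -0.4  0.3]
-0.001 [-0.     -0.0008] [-0.3 -0.5  0.5]
0.002 [0.     0.0022] [-0.6  0.1  0. ]
0.005 [0.     0.0052] [-1.4 -1.3 -0.1]
0.008 [-0.      0.0082] [-0.7 -0.3  0. ]
0.011 [0.0001 0.0097] [ -2.1 -11.7  -2. ]
8.1667
```

Run:
```python
from h import *
import cv2
robot.servo_line(W(0,.0115,.128),v=.04);print(F())
robot.servo_line(W(0,-.02,.128),v=.15)
robot.servo_line(W(0,-.055,.21),v=.15)
robot.gripper_to(.085,60)
print(F(),robot.get_state()["time"])
for n,x,y,w,h in(("top",230,140,120,120),("side",180,160,150,140)):
    im=robot.get_image(n)[y:y+h,x:x+w,::-1]; im=np.clip(255*(im/255.)**.6,0,255).astype(np.uint8)
    cv2.imwrite(f"pics/{n}3.png",cv2.resize(im,(w*4,h*4),interpolation=cv2.INTER_CUBIC))
a1,b1=cv2.imread("pics/top3.png"),cv2.imread("pics/side3.png")
b1=cv2.resize(b1,None,fx=.53,fy=.53);a1=cv2.resize(a1,(480,480));
H=np.zeros((560,600,3),np.uint8);cv2.imwrite("pics/s3.png",cv2.imread("pics/side3.png"))
```

```text
[ -2.6 -12.8  -3.2]
[-0.7 -0.2  0.7] 10.3
```

View pics/side3.png

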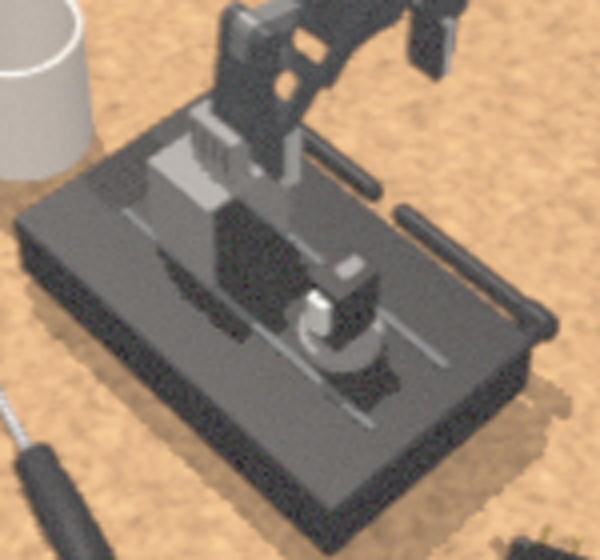

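The cap is now at the rail end. The head stands uncovered at (350,290), with its button visible at (318,312). I'll check the predicted head position, then descend and squeeze.

Run:
```python
from h import *
import cv2
k=robot.get_calibration("side")
P=np.array([W(x,y,.111) for x,y in((0,-.055),(-.015,-.043),(-.015,-.067),(.015,-.067))])
print((cv2.projectPoints(P,k["rvec"],k["tvec"],k["camera_matrix"],None)[0][:,0]-[180,160])*4)
robot.servo_line(W(0,-.055,.074),v=.1);print(F())
robot.gripper_to(.02,60)
s=robot.get_state();print(s["gripper_width"],s["grip_force"],F(),loc(s["eef_pos"]),s["time"])
```

```text
[[345.08838764 271.97478463]
 [305.99534604 274.20986136]
 [340.28673969 303.32708394]
 [384.06728491 269.74623392]]
[-0.5 -0.3  0.2]
0.029526249766642053 59.282205775380135 [0.1 1.4 6.1] [ 0.0001 -0.0551  0.0743] 12.45
```

The width is about 30 mm, so the button is flush. Now I'll pull up.

Run:
```python
from h import *
for dz in (.01,.045,.055,.09,.096,.099,.100,.101,.102,.103):
    robot.servo_line(W(0,-.055,.074+dz),v=.05); f=F(); s=robot.get_state()
    print(dz,loc(s["eef_pos"]),f,round(s["gripper_width"],4),round(s["grip_force"],1))
    if abs(f).max()>15: break
import cv2
im=robot.get_image("side")[110:260,170:330,::-1]; im=np.clip(255*(im/255.)**.6,0,255).astype(np.uint8)
cv2.imwrite("pics/side4.png",cv2.resize(im,(640,600),interpolation=cv2.INTER_CUBIC))
print(s["time"])
```

```text
0.01 [ 0.     -0.055   0.0842] [ 1.9 -0.8 -3.1] 0.0293 59.8
0.045 [ 0.     -0.055   0.1189] [ 3.  -0.4 -4.3] 0.0297 59.9
0.055 [ 0.     -0.055   0.1289] [ 3.  -0.6 -4.1] 0.029 60.1
0.09 [ 0.     -0.055   0.1639] [ 4.2 -0.7 -4.5] 0.0294 60.1
0.096 [ 0.     -0.055   0.1699] [ 4.6 -0.7 -5. ] 0.0292 60.3
0.099 [-0.     -0.055   0.1728] [ 3.9 -0.2 -4.4] 0.0293 60.3
0.1 [ 0.     -0.055   0.1739] [ 3.  -1.6 -4. ] 0.0292 60.3
0.101 [-0.     -0.055   0.1745] [  6.8  -0.8 -12.5] 0.0294 63.6
0.102 [-0.     -0.055   0.1746] [  8.   -4.9 -23.4] 0.0295 64.4
16.1167
```

View pics/side4.png

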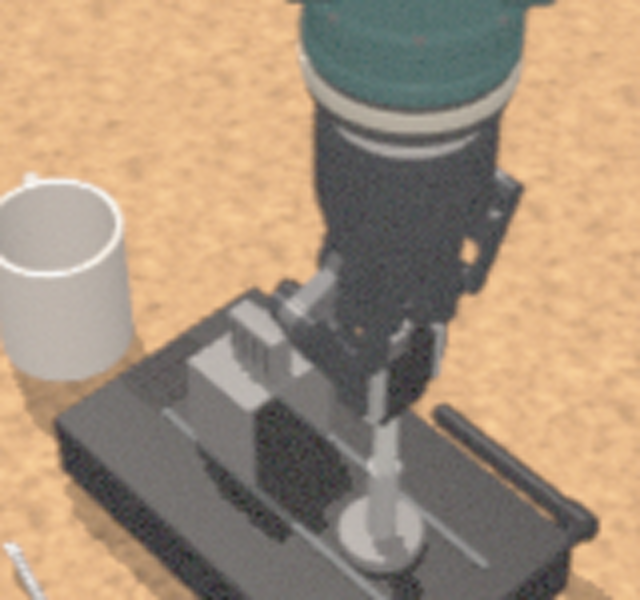

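The head at (405,370) is fully raised in the grip, with the mast visible below it and the cap still off. I'll ease the pull slightly, check that it holds, and hand in.

Run:
```python
from h import *
robot.servo_line(W(0,-.055,.1753),v=.05); robot.hold(.5); s=robot.get_state()
print(loc(s["eef_pos"]),F(),s["gripper_width"],s["time"])
print(robot.sign_off())
```

```text
[-0.     -0.055   0.1745] [  6.   -3.3 -16.7] 0.02920700532071602 16.9167
the job is handed in; nothing more can be done
None
```

The dust cap is fully off at the end of its rails, and the arm is holding the antenna at its second stop with the button squeezed flush; I handed the job in at 16.9 s, and the mug, adapter and screwdriver were not touched.

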